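# Tip the used culture flasks into the discard bin

## Robot

A 6-joint arm with a two-finger parallel gripper is mounted at the origin on the work surface. World frame = base frame: x ahead of the robot, y to its left, z up, the work surface at z = 0. Lengths are in m, angles in degrees, forces in N, time in s.
With the tool pointing down it reaches from about 0.375 to 0.9 m from the base axis. Payload 3.1 kg.
Tool frame: the origin (TCP) lies on the centre line of the jaws, within the pads' length; the fingertips stand 22 mm ahead of it and the grasp point (between the pads) lies 3 mm ahead of it; y points along the fingers, z is the direction in which the jaws open and shut, and the axes are right-handed (so a half turn about y gives the same grasp; the last joint's range is limited). The gripper opens to 87 mm and grips with 3 to 60 N. Pads are 19 mm wide; open, the fingers measure 117 mm over their backs; the gripper's body (75 mm by 190 mm) begins 51 mm behind the grasp point.
Start: joints at [66.893, 30.224, 82.088, -0, 67.689, -10.227], TCP at [0.139, 0.609, 0.245] pointing down, gripper open.
Joint ranges: [-176.69, 176.69], [-43.24, 126.21], [12.49, 139.97], [-82, 262], [0, 151.66], [-163.58, 163.58]. Speed limits (degrees/s): [159.86, 159.86, 180, 180, 180, 180].

## Interface

Orientations are given as a 3x3 rotation matrix whose columns are the frame's x, y, z axes.
In Python, from rig import bot gives the robot as it stands.
- The arm moves only by the tool jog_arm, never from a script. Its argument "motion" is one flat list of numbers, 6 for each row, row after row: the shift along the tool's x, y, z in mm, then the turn, a rotation vector about the tool's x, y, z in degrees. A call has 1 to 20 rows; each row is the pose to reach, as a shift and turn from the pose commanded when the call began, along the tool's axes at that moment; what a row does not reach only later rows make up. A row lasts 1/8 s, in which the tool goes at most 62.5 mm and 10.7 degrees, less where a joint would pass 70% of its speed; a pose out of reach is approached as far as the arm can. A call with a gripper value outside its range is refused whole. "gripper" is the opening, from 0 (shut) to 1 (fully open), set as the call begins (left out, the last holds). The fingers move at their own pace and stop on an object; the grip force is fixed at half the most. Time passes only in rows, so rows that repeat a pose let the fingers close. It gives the time, the measured TCP pose, the force and the opening at its end, in the units of the state.
- bot.read_state(): the state, without advancing time (a new reading comes with each control period).
- bot.capture(name): name is "scene" or "top"; returns (picture, depth): 420x560x3 uint8, red, green, blue; 420x560 float32, m along the optical axis (not along the pixel's ray), 0 where there is no reading.
- bot.get_calibration(name): a dict with "mtx" (3x3 intrinsics, pixels), "k1" (the pictures are not rectified: a ray, as slopes to the right and down, at radius r is drawn at 1 + k1 r^2 times it, then the intrinsics apply), "pose" (4x4, takes a point from camera to world coordinates). Camera axes: x right, y up, looking along -z (the intrinsics and any distortion apply to the point x, -y, -z); pixel columns grow to the right and rows downward; lengths in m; the calibration is good to about 2 mm. A picture is of the moment at which its call begins. get_calibration takes no time and is no camera call.
- bot.hand_in(): hands the job in, once; it reports no verdict.
The state is a dict: "time_s": time; "joint_positions": joint angles; "qvel": joint speeds; "tau": joint torques, N m; "position": TCP position; "tcp_rot": TCP orientation; "force": force on the tool from outside, world axes, zero at the start; "moment": the same for the moment, N m; "opening": opening from 0.0 (shut) to 1.0 (fully open).
Only numpy, scipy, OpenCV 4.12 (cv2) and the standard library are available. Lean on these libraries where they do the work, as an engineer would, in place of code of your own. Each camera call takes 0.05 s, during which the arm holds its last target.

## Task

Clear the used culture flasks: pick up the steel tray, hold its open front edge low over the discard bin and tip it so that all three flasks slide off into the bin, then gently set the empty tray back flat on its pad, with no part of its floor overhanging the pad's edge. The flasks are contaminated, so do not touch them with the gripper or arm; leave the bin standing where it is and do not disturb the other things on the bench.

Things in the scene. Friction and masses are not known exactly. Their poses are not given: they have to be found in the camera images.
- tray: open-fronted stainless steel tray, 150 mm (x) by 216 mm (y), floor 3 mm thick, walls 28 mm high and 3 mm thick at the back (+x) and both sides, no wall or lip at the front edge (-x). It carries the three flasks, lying flat on the pad at the start. About 0.3 kg. Origin: centre of its underside; z up out of the tray
- tray_handle (a point): middle of the tray's black handle bar above the back wall: bar 12 mm thick (tray x), 100 mm long (tray y), 24 mm high, its middle 62 mm above the tray's underside and 73.5 mm behind the tray's centre (+x); on two thin posts 45 mm either side, open space (22 mm high) between bar and back wall. Axes as the tray's; the fingers can pinch it from above, closing along tray x
- tray_lip (a point): middle of the tray's open front edge, on its floor (75 mm from the tray's centre towards -x, 3 mm above the underside). Axes as the tray's. The flasks rest by friction alone (coefficient 0.5 to 0.72): they begin to slide off this edge when the tray is tipped front-down by 27 to 36 degrees
- tray_fl (a point): front left corner of the tray's underside (tray frame x -75 mm, y +108 mm)
- tray_fr (a point): front right corner of the tray's underside (tray frame x -75 mm, y -108 mm)
- tray_bl (a point): back left corner of the tray's underside (tray frame x +75 mm, y +108 mm)
- tray_br (a point): back right corner of the tray's underside (tray frame x +75 mm, y -108 mm)
- pad: thin off-white absorbent bench pad with a faint grid, 250 mm (x) by 300 mm (y), 4 mm thick, fixed to the bench; the tray's place. Origin: centre of its underside, z up
- bin: open grey-white rectangular plastic discard bin, outside 270 mm (x) by 280 mm (y) at the walls (12 mm more each way over the rim, small lugs 19 mm out at the middle of the two y ends), 120 mm high, walls and floor 5 mm, 1.2 kg, standing loose on the bench, empty. Origin: centre of its underside, z up
- bin_rim (a point): centre of the bin's mouth, at rim height (120 mm above its underside). Axes as the bin's
- flask0: used, closed, empty culture flask of off-white plastic, the right-hand (tray -y) one on the tray, lying flat: 101 mm long (x), 52 mm wide, 26 mm high, screw cap at its -x end, about 35 g. Origin: underside, 50 mm from either end; z up while it lies on the tray
- flask0_center (a point): middle of flask0, 13 mm above its origin
- flask1: used, closed, empty culture flask of off-white plastic, the middle one on the tray, lying flat: 101 mm long (x), 52 mm wide, 26 mm high, screw cap at its -x end, about 35 g. Origin: underside, 50 mm from either end; z up while it lies on the tray
- flask1_center (a point): middle of flask1, 13 mm above its origin
- flask2: used, closed, empty culture flask of off-white plastic, the left-hand (tray +y) one on the tray, lying flat: 101 mm long (x), 52 mm wide, 26 mm high, screw cap at its -x end, about 35 g. Origin: underside, 50 mm from either end; z up while it lies on the tray
- flask2_center (a point): middle of flask2, 13 mm above its origin
- media_bottle: bystander: small upright glass bottle, 54 mm diameter, 115 mm high, between the pad and the bin on the robot's side. Origin: centre of underside
- pipette: bystander: micropipette lying on the bench between the pad and the bin, about 260 mm long (its x; tip at +x), about 45 mm wide, 29 mm high. Origin: about its middle, at bench height
- tip_box: bystander: closed pipette-tip box, 82 mm (x) by 122 mm (y), 62 mm high, beyond the pad and bin. Origin: centre of underside
- well_plate: bystander: covered six-well plate, 86 mm (x) by 127 mm (y), 14 mm high, beyond the pad and bin. Origin: centre of underside
- tube_rack: bystander: white rack of capped tubes, 90 mm (x) by 200 mm (y), 91 mm high, beyond the pad and bin. Origin: centre of underside
- wash_bottle: bystander: wash bottle with bent spout, 72 mm diameter, 198 mm high, at the right of the bench. Origin: centre of underside
- glove_box: bystander: blue cardboard glove box, 120 mm by 235 mm (its y), 75 mm high, at the left of the bench. Origin: centre of underside

How it is judged:
By the outcome, as a careful person would: the job done as asked, in the order asked, and still so for the second after the job is handed in, with the robot touching nothing.
It also fails if it takes over 72 s, if anything falls off the work surface, if the arm or the gripper's body presses on something with over 40 N, if the wrist force passes 120 N, or if a joint passes its speed limit or range.

## Working session

There is one attempt and no reset: what is moved stays moved. The work goes in short steps, Python scripts to look and compute and a tool call to move; the robot and the scene stay as the last step left them, time stands still between calls to the robot, and variables do not carry over. Pictures are saved under pics/ and viewed, and the job is handed in when it is done.

Besides the shell and the picture viewer there is one more tool, called after "Request:" as name(argument=value, ...) on one line, values as JSON. jog_arm: Moves the arm, as the interface text tells. Its arguments: {"type":"object","properties":{"motion":{"type":"array","items":{"type":"number"}},"gripper":{"type":"number"}},"required":["motion"]}

```bash
mkdir -p pics; ls; python3 - <<'E'
from rig import bot
import cv2,numpy as np
s=bot.read_state();print(s)
for n in("scene","top"):
    p,d=bot.capture(n);cv2.imwrite(f"pics/{n}0.png",p[:,:,::-1]);np.save(f"pics/{n}0.npy",d)
    c=bot.get_calibration(n);print(n,c)
E
```

```text
pics
{'time_s': 0.0, 'joint_positions': array([ 6.68915572e+01,  3.02806775e+01,  8.21566611e+01, -1.23318688e-03,
        6.76872832e+01, -1.02269048e+01]), 'qvel': array([ 0.01402759, -0.00561525,  0.04598506,  0.02915124,  0.05844199,
       -0.12313872]), 'tau': array([ 8.03154344e-04, -4.40046215e+01, -1.76588255e+01,  6.35452475e-02,
        5.82478114e-02, -1.56169849e-04]), 'position': array([0.139036  , 0.60864016, 0.24355169]), 'tcp_rot': array([[ 9.74834753e-01, -8.35337309e-04,  2.22927132e-01],
       [-2.22928395e-01, -2.00835534e-03,  9.74832753e-01],
       [-3.66597274e-04, -9.99997634e-01, -2.14403499e-03]]), 'force': array([-0.0556608 , -0.97479307, -0.13460604]), 'moment': array([ 0.04256997, -0.01451679, -0.01160118]), 'opening': 1.0013150870712055}
scene {'mtx': array([[446.20134458,   0.        , 280.67169885],
       [  0.        , 446.20134458, 201.19577475],
       [  0.        ,   0.        ,   1.        ]]), 'k1': -0.1214358578350976, 'pose': array([[ 0.87606793, -0.30007322,  0.37744012,  1.08604565],
       [ 0.48205163,  0.52644256, -0.70034595, -0.93893485],
       [ 0.01145453,  0.79549626,  0.60585023,  0.91929084],
       [ 0.        ,  0.        ,  0.        ,  1.        ]])}
top {'mtx': array([[431.06655895,   0.        , 279.44413431],
       [  0.        , 431.06655895, 208.00588115],
       [  0.        ,   0.        ,   1.        ]]), 'k1': -0.025673885603542317, 'pose': array([[ 0.0205088 ,  0.98808501, -0.15253653,  0.33219618],
       [-0.99976406,  0.0191762 , -0.01020243,  0.01931599],
       [-0.00715579,  0.15270978,  0.98824517,  1.69741479],
       [ 0.        ,  0.        ,  0.        ,  1.        ]])}
```

View pics/scene0.png

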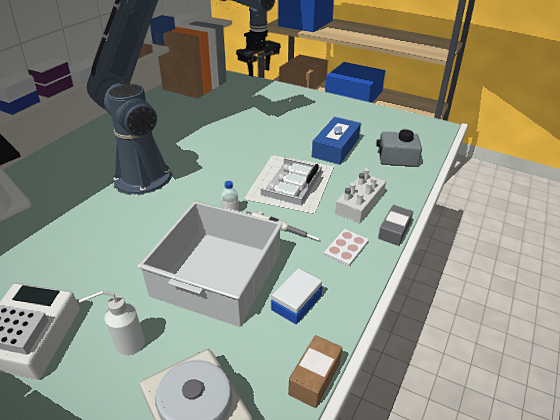

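View pics/top0.png

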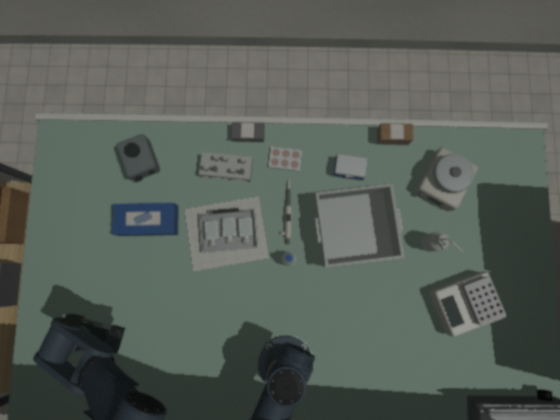

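The scene view shows the tray at about (290,180), the bin at (212,262), and the media bottle and pipette between them. In the top view the tray is at (228,232) with its handle on the far (+x) side at (225,211), and the bin is at (358,226).

```bash
cat > h.py <<'E'
import numpy as np,cv2
from rig import bot
def rays(n,uv):
    c=bot.get_calibration(n);K=np.array(c['mtx']);uv=np.asarray(uv,float).reshape(-1,1,2)
    x=cv2.undistortPoints(uv,K,np.array([c['k1'],0,0,0.]))[:,0]
    return x,np.array(c['pose'])
def pt(n,uv,d):
    x,P=rays(n,uv);d=np.asarray(d,float).reshape(-1)
    C=np.c_[x[:,0]*d,-x[:,1]*d,-d];return C@P[:3,:3].T+P[:3,3]
def atz(n,uv,z):
    x,P=rays(n,uv);D=np.c_[x[:,0],-x[:,1],-np.ones(len(x))]@P[:3,:3].T
    return P[:3,3]+D*((z-P[2,3])/D[:,2])[:,None]
def cloud(n,d):
    v,u=np.mgrid[0:420,0:560];return pt(n,np.c_[u.ravel(),v.ravel()],d.ravel()).reshape(420,560,3)
def proj(n,X):
    c=bot.get_calibration(n);P=np.array(c['pose']);C=(np.atleast_2d(X)-P[:3,3])@P[:3,:3]
    a=C[:,0]/-C[:,2];b=-C[:,1]/-C[:,2];r=1+c['k1']*(a*a+b*b);K=np.array(c['mtx'])
    return np.c_[K[0,0]*a*r+K[0,2],K[1,1]*b*r+K[1,2]]
E
python3 - <<'E'
import cv2
a=cv2.imread('pics/top0.png')
cv2.imwrite('pics/c1.png',cv2.resize(a[185:280,180:310],None,fx=6,fy=6,interpolation=cv2.INTER_CUBIC))
cv2.imwrite('pics/c2.png',cv2.resize(a[170:280,300:420],None,fx=5,fy=5,interpolation=cv2.INTER_CUBIC))
a=cv2.imread('pics/scene0.png')
cv2.imwrite('pics/c3.png',cv2.resize(a[145:225,240:340],None,fx=7,fy=7,interpolation=cv2.INTER_CUBIC))
E
```

```text
(no output)
```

View pics/c1.png

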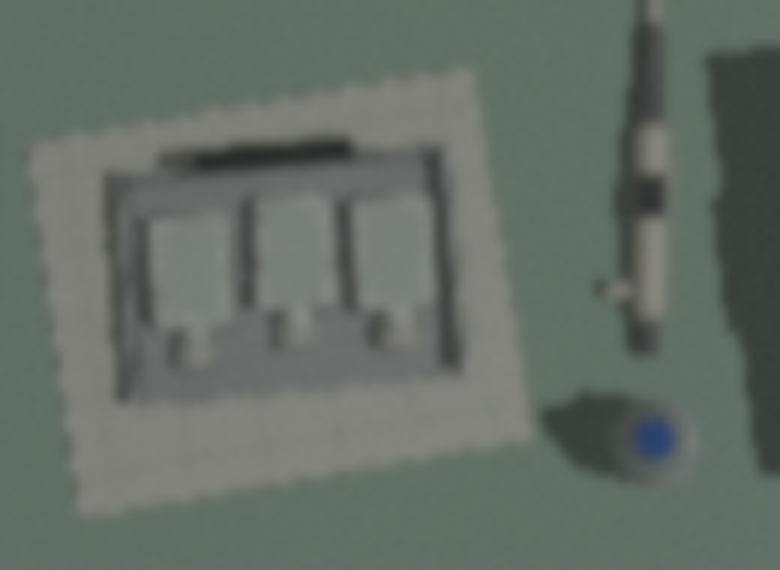

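View pics/c2.png

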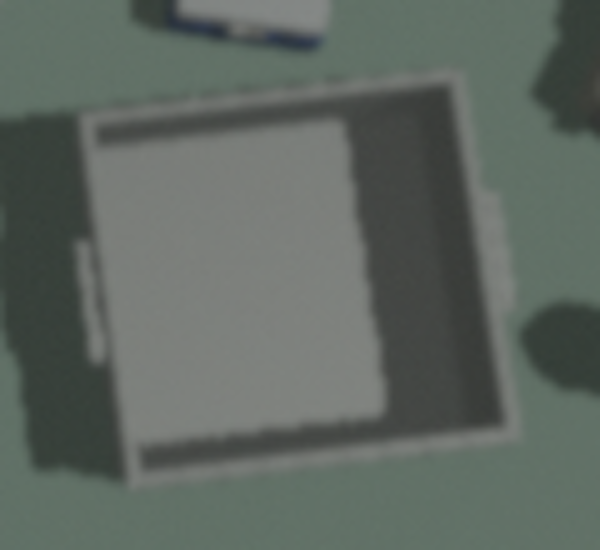

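View pics/c3.png

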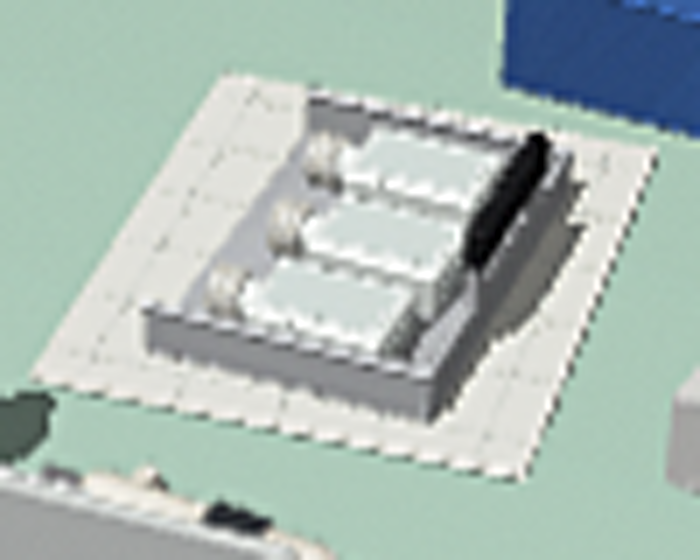

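```bash
cat > fit.py <<'E'
from h import *
from scipy.optimize import least_squares
def fit(groups,x0,z0):
    # groups: (cam, local pts, pixels); pose x,y,yaw at z0
    def T(p,L):
        c,s=np.cos(p[2]),np.sin(p[2]);L=np.array(L,float)
        return np.c_[p[0]+c*L[:,0]-s*L[:,1],p[1]+s*L[:,0]+c*L[:,1],z0+L[:,2]]
    f=lambda p:np.concatenate([(proj(n,T(p,L))-np.array(q)).ravel() for n,L,q in groups])
    r=least_squares(f,x0);return r.x,f(r.x).reshape(-1,2)
E
python3 - <<'E'
from fit import *
t=lambda q,o=(180,185),k=6:(np.array(q,float)+.5)/k-.5+np.array(o)
s=lambda q:t(q,(240,145),7)
def rect(a,b,z):return [(-a,b,z),(a,b,z),(a,-b,z),(-a,-b,z)] #FL BL BR FR
P1=t([(84,515),(32,146),(472,70),(532,438)]);P2=s([(225,72),(658,150),(525,478),(35,378)])
T1=t([(120,402),(107,172),(440,148),(460,372)]);T2=s([(308,90),(572,152),(428,378),(145,308)])
B1=t([(130,488),(78,112),(462,70),(520,438)],(300,170),5); B1=B1[[0,1,2,3]]
def go(nm,gs,z0):
    for lab,g in (("both",gs),)+tuple((x[0],[x]) for x in gs):
        p,r=fit(g,[.5,.1,.1],z0);print(nm,lab,p[:2].round(4),np.degrees(p[2]).round(2),r.round(1).tolist() if lab=="both" else np.abs(r).max().round(2))
go("pad",[("top",rect(.125,.15,.004),P1),("scene",rect(.125,.15,.004),P2)],0)
go("tray",[("top",rect(.075,.108,.028),T1),("scene",rect(.075,.108,.028),T2)],.004)
B2=[(281,217),(238,321),(141,267),(199,204)]
go("bin",[("top",rect(.147,.152,.12),B1)],0)
for n in("top","scene"):
    d=np.load(f"pics/{n}0.npy");C=cloud(n,d)
    # handle points
    m=(C[...,2]>.06)&(C[...,2]<.09)&(C[...,0]>.4)&(C[...,0]<.68)&(C[...,1]>0.0)&(C[...,1]<.36)
    q=C[m];print(n,len(q),q[:,0].min(),q[:,0].max(),q[:,1].min(),q[:,1].max(),q[:,2].max(),np.median(q[:,:2],0))
    if len(q)>5:
        qt=q[q[:,2]>.07];v=np.linalg.svd(qt[:,:2]-qt[:,:2].mean(0))[2][0];print(qt.mean(0),v,len(qt))
    for lab,pp in(("bench",(.2,-.1)),):
        b=C[(C[...,0]>.3)&(C[...,0]<.7)&(C[...,1]>-.38)&(C[...,1]<-.1)&(C[...,2]>.1)];print("rim",b.min(0),b.max(0),len(b))
    for nm,(x0,x1,y0,y1) in dict(bench=(.2,.3,0,.3),pad=(.38,.41,.2,.25)).items():
        b=C[(C[...,0]>x0)&(C[...,0]<x1)&(C[...,1]>y0)&(C[...,1]<y1)];print(nm,len(b),np.median(b[:,2]) if len(b) else 0)
E
```

```text
pad both [0.4908 0.244 ] 11.14 [[-0.2, 0.4], [-0.5, -0.5], [0.4, -0.7], [1.0, -0.1], [-0.0, -0.4], [0.5, -0.4], [0.2, -0.4], [-0.9, -0.6]]
pad top [0.49   0.2447] 10.92 0.7
pad scene [0.4922 0.242 ] 11.39 0.75
tray both [0.4977 0.2371] 6.2 [[1.2, 0.5], [1.1, 0.5], [0.6, -0.4], [0.3, 0.6], [0.7, -0.7], [0.7, -0.9], [0.7, -0.9], [0.1, -1.4]]
tray top [0.4987 0.2402] 5.97 0.56
tray scene [0.4987 0.231 ] 6.51 0.48
bin both [ 0.5205 -0.2589] 7.94 [[-2.1, 2.2], [-2.2, -1.8], [1.6, -2.9], [2.7, 2.1]]
bin top [ 0.5205 -0.2589] 7.94 2.85
top 121 0.4007333044977416 0.5795579398218501 0.0006234025184615362 0.2930029442110419 0.08830852381634213 [0.56683447 0.23206543]
[0.53889142 0.19905559 0.077785  ] [-0.54411466 -0.83901087] 111
rim [ 0.36269205 -0.37996427  0.1004441 ] [ 0.67588334 -0.10042853  0.12984508] 798
bench 2036 0.0001745389803079478
pad 96 0.00462140595871352
scene 99 0.408141944735141 0.5840596369954562 0.0013203427855247307 0.285781279110377 0.08039270800266374 [0.57479178 0.22332267]
[0.56189728 0.21821889 0.07590474] [-0.51153386 -0.85926312] 70
rim [ 0.36496528 -0.37999357  0.10001802] [ 0.67858912 -0.10079981  0.12482145] 1522
bench 1232 -0.0006683476464672822
pad 60 0.0031603757703840274
```

```bash
python3 - <<'E'
from fit import *
for n in("top","scene"):
    d=np.load(f"pics/{n}0.npy");C=cloud(n,d)
    def sel(x0,x1,y0,y1,z0,z1):
        return C[(C[...,0]>x0)&(C[...,0]<x1)&(C[...,1]>y0)&(C[...,1]<y1)&(C[...,2]>z0)&(C[...,2]<z1)]
    q=sel(.53,.62,.15,.33,.05,.09)
    top=q[q[:,2]>.072]
    for w in(q,top):
        m=w.mean(0);v=np.linalg.svd(w[:,:2]-m[:2])[2][0];v*=np.sign(v[1]);a=(w[:,:2]-m[:2])@v
        print(n,"handle",len(w),m.round(4),"yaw",np.degrees(np.arctan2(-v[0],v[1])).round(1),"len",np.ptp(a).round(3),"mid",(m[:2]+v*(a.max()+a.min())/2).round(4), "zmax",w[:,2].max().round(4))
    b=sel(.3,.75,-.47,-.07,.11,.13)
    r=cv2.minAreaRect((b[:,:2]*1000).astype(np.float32));print("rim",r)
    for nm,(x0,x1,y0,y1,z0,z1) in dict(bottle=(.33,.5,0,.12,.02,.14),pip=(.4,.75,0,.1,.01,.05),tipbox=(.7,.8,-.4,-.1,.03,.1),rack=(.6,.75,.1,.4,.02,.13)).items():
        w=sel(x0,x1,y0,y1,z0,z1);
        if len(w):print(nm,len(w),w.min(0).round(3),w.max(0).round(3))
E
```

```text
top handle 101 [0.5684 0.2431 0.0762] yaw 6.5 len 0.1 mid [0.5684 0.2431] zmax 0.0855
top handle 79 [0.5693 0.2424 0.0785] yaw 6.9 len 0.1 mid [0.5692 0.2432] zmax 0.0855
rim ((520.4580078125, -258.93170166015625), (279.35552978515625, 318.77093505859375), 8.192607879638672)
bottle 111 [0.369 0.    0.021] [0.5   0.12  0.119]
pip 228 [0.406 0.    0.01 ] [0.709 0.098 0.039]
tipbox 672 [ 0.711 -0.302  0.03 ] [ 0.8   -0.175  0.077]
rack 596 [0.697 0.152 0.02 ] [0.75  0.356 0.1  ]
scene handle 107 [0.5748 0.2295 0.0707] yaw 5.5 len 0.1 mid [0.5742 0.2365] zmax 0.0804
scene handle 57 [0.5728 0.2375 0.0766] yaw 6.4 len 0.098 mid [0.5728 0.2373] zmax 0.0804
rim ((521.7337036132812, -264.07562255859375), (283.0005798339844, 318.70989990234375), 8.362506866455078)
bottle 65 [0.39 0.   0.02] [0.494 0.12  0.115]
pip 87 [0.415 0.    0.011] [0.71  0.025 0.032]
tipbox 1370 [ 0.716 -0.309  0.03 ] [ 0.8   -0.181  0.068]
rack 602 [0.699 0.142 0.021] [0.75  0.352 0.094]
```

```bash
cat > mv.py <<'E'
from h import *
from scipy.spatial.transform import Rotation as R
import json,os
def log():
    s=bot.read_state()
    with open('log.txt','a') as f:f.write(json.dumps({k:np.asarray(s[k]).tolist() for k in('joint_positions','position','tcp_rot')})+"\n")
    return s
def goal(yaw,tilt=0):
    """tool rot holding tray at yaw (deg) tipped front-down by tilt"""
    Rt=R.from_euler('z',yaw,degrees=True)*R.from_rotvec([0,-tilt,0],degrees=True)
    M=Rt.as_matrix();return np.c_[-M[:,1],-M[:,2],M[:,0]]
def rel(p,M,s=None):
    s=s or bot.read_state();T=s['tcp_rot']
    return (1000*T.T@(np.array(p)-s['position'])).round(1),np.degrees(R.from_matrix(T.T@M).as_rotvec()).round(2)
E
python3 - <<'E'
from mv import *
s=log();print(rel([.571,.240,.16],goal(6.3)))
E
```

```text
(array([ 503.3,   84. , -263. ]), array([1.100e-01, 7.082e+01, 5.000e-02]))
```

Request:
jog_arm(motion=[50,8,-26,0,7,0,100,17,-53,0,14,0,150,25,-79,0,21,0,200,33,-105,0,28,0,250,42,-131,0,35,0,300,50,-157,0,42,0,350,58,-183,0,49,0,400,67,-209,0,56,0,450,75,-235,0,63,0,485,81,-253,0,68,0,503,84,-263,0,70.8,0,503,84,-263,0,70.8,0,503,84,-263,0,70.8,0], gripper=0.6)

```text
time_s: 1.72
position: [0.5694, 0.2418, 0.1605]
tcp_rot: [[0.112, -0.002, 0.994], [-0.994, 0.0, 0.112], [-0.0, -1.0, -0.002]]
force: [-0.1, 0.3, -0.0]
opening: 0.599
```

```bash
python3 - <<'E'
from mv import *
s=log();print(s['joint_positions'].round(2),s['position'])
for n,(x,y,w,h,k) in(("scene",(230,120,120,100,6)),("top",(160,160,130,110,5))):
    p,d=bot.capture(n);np.save(f"pics/{n}1.npy",d);cv2.imwrite(f"pics/{n}1.png",cv2.resize(p[y:y+h,x:x+w,::-1],None,fx=k,fy=k,interpolation=cv2.INTER_CUBIC))
    P=s['position'];M=s['tcp_rot']
    print(n,"tip centre px",((proj(n,P+M[:,1]*.022)-[x,y])*k).round(),"below:",((proj(n,[P[0],P[1],.078])-[x,y])*k).round())
E
```

```text
[1.266e+01 3.557e+01 8.732e+01 4.000e-02 5.720e+01 6.210e+00] [0.56942299 0.2418096  0.16050803]
scene tip centre px [[496. 209.]] below: [[491. 300.]]
top tip centre px [[316. 239.]] below: [[326. 251.]]
```

View pics/scene1.png

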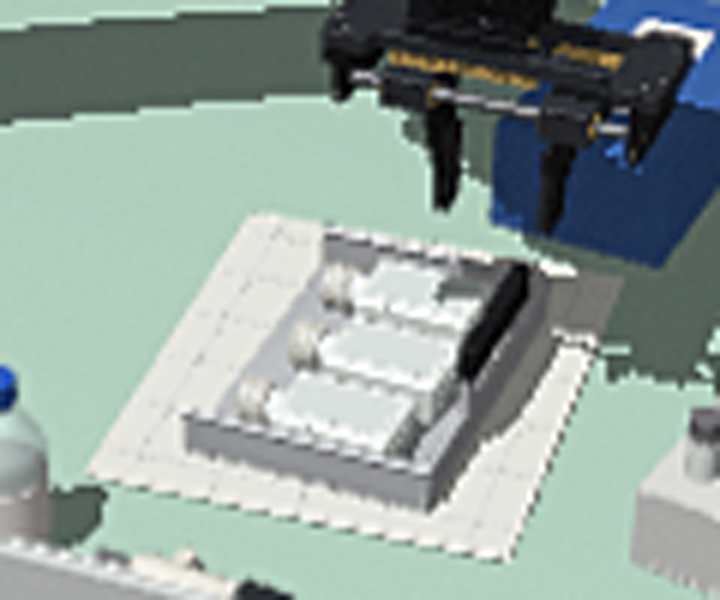

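View pics/top1.png

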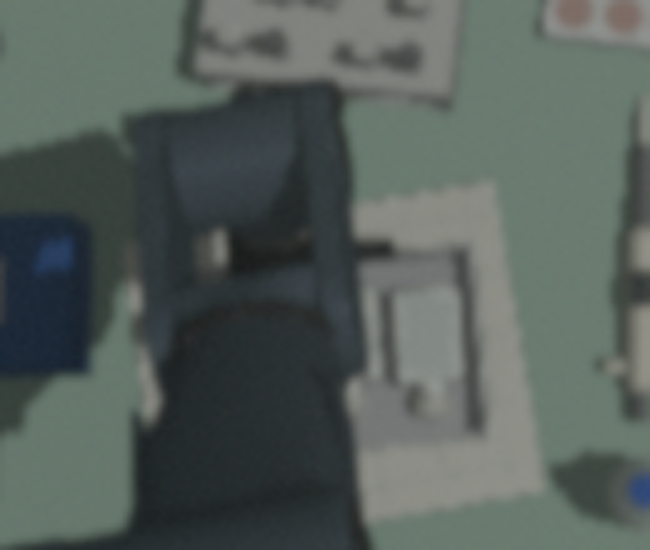

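The scene view shows both fingertips, at (445,208) and (550,232), straddling the bar line whose middle is near (492,308), so the alignment is within a few mm. I'm descending now.

Request:
jog_arm(motion=[0,12,1,0,0,0,0,30,1,0,0,0,0,48,1,0,0,0,0,64,1,0,0,0,0,76,1,0,0,0,0,84,1,0,0,0,0,89,1,0,0,0,0,89,1,0,0,0])

```text
time_s: 2.82
position: [0.572, 0.2409, 0.0714]
tcp_rot: [[0.11, -0.0, 0.994], [-0.994, -0.0, 0.11], [0.0, -1.0, -0.0]]
force: [0.2, 0.0, -0.1]
opening: 0.6
```

```bash
python3 - <<'E'
from mv import *
s=log();print(s['position'],s['force'],s['joint_positions'].round(2))
n,x,y,w,h,k="scene",230,120,120,100,6
p,d=bot.capture(n);cv2.imwrite(f"pics/{n}2.png",cv2.resize(p[y:y+h,x:x+w,::-1],None,fx=k,fy=k,interpolation=cv2.INTER_CUBIC))
E
```

```text
[0.57202524 0.24085075 0.07143386] [ 0.2091257   0.02337726 -0.07902384] [12.53 42.94 89.82  0.   47.24  6.21]
```

View pics/scene2.png

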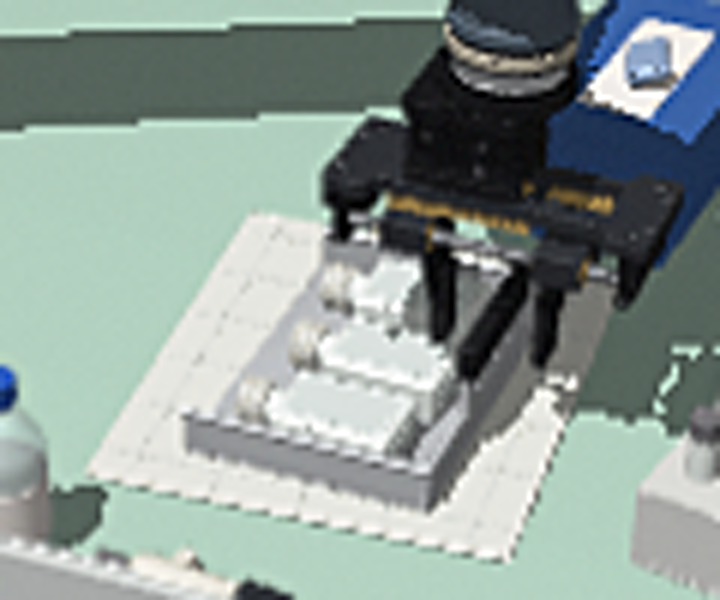

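The fingers straddle the bar, with the left tip at (440,340) and the right tip at (545,365), both clear of the flasks. I'm closing the gripper.

Request:
jog_arm(motion=[0,0,0,0,0,0,0,0,0,0,0,0,0,0,0,0,0,0,0,0,0,0,0,0,0,0,0,0,0,0,0,0,0,0,0,0], gripper=0.05)

```text
time_s: 3.62
position: [0.5721, 0.2409, 0.0716]
tcp_rot: [[0.11, 0.0, 0.994], [-0.994, -0.0, 0.11], [0.0, -1.0, 0.0]]
force: [0.3, 0.7, 0.1]
opening: 0.136
```

```bash
python3 - <<'E'
from mv import *
s=log();print(s['position'],s['force'],s['opening'],s['tcp_rot'].round(4))
n,x,y,w,h,k="scene",230,120,120,100,6
p,d=bot.capture(n);cv2.imwrite(f"pics/{n}3.png",cv2.resize(p[y:y+h,x:x+w,::-1],None,fx=k,fy=k,interpolation=cv2.INTER_CUBIC))
E
```

```text
[0.57207479 0.24085507 0.07159524] [0.3086086  0.6876295  0.11518662] 0.13574875864613728 [[ 1.104e-01  2.000e-04  9.939e-01]
 [-9.939e-01 -1.000e-04  1.104e-01]
 [ 1.000e-04 -1.000e+00  2.000e-04]]
```

View pics/scene3.png

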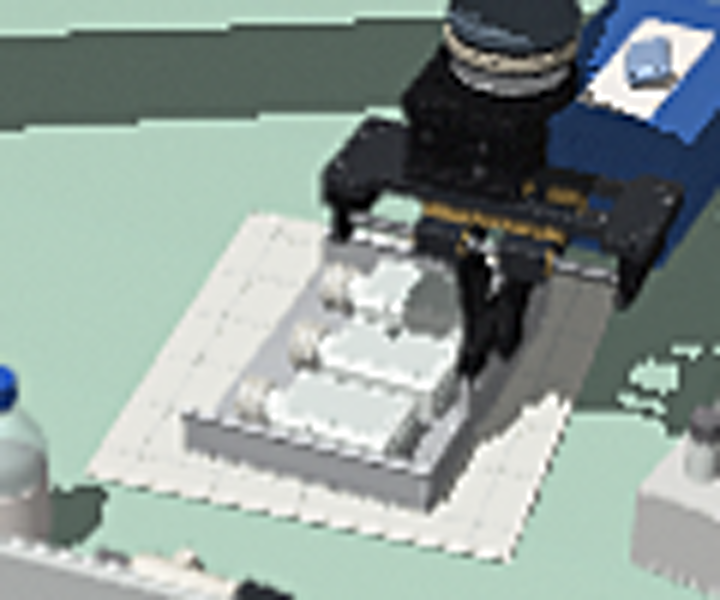

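Opening is 0.136, which matches the 12 mm bar, so it's gripped. I'm lifting smoothly.

Request:
jog_arm(motion=[0,-2,0,0,0,0,0,-5,0,0,0,0,0,-10,0,0,0,0,0,-17,0,0,0,0,0,-26,0,0,0,0,0,-37,0,0,0,0,0,-50,0,0,0,0,0,-65,0,0,0,0,0,-80,0,0,0,0,0,-95,0,0,0,0,0,-110,0,0,0,0,0,-125,0,0,0,0,0,-140,0,0,0,0,0,-155,0,0,0,0,0,-168,0,0,0,0,0,-178,0,0,0,0,0,-185,0,0,0,0,0,-189,0,0,0,0,0,-190,0,0,0,0])

```text
time_s: 6.05
position: [0.5719, 0.2408, 0.2615]
tcp_rot: [[0.11, -0.0, 0.994], [-0.994, -0.0, 0.11], [0.0, -1.0, -0.0]]
force: [0.6, -1.5, -4.3]
opening: 0.136
```

```bash
python3 - <<'E'
from mv import *
s=log();print(s['position'],s['force'],s['moment'],s['opening'],s['joint_positions'].round(2),s['tcp_rot'].round(4))
n,x,y,w,h,k="scene",200,60,160,130,5
p,d=bot.capture(n);cv2.imwrite(f"pics/{n}4.png",cv2.resize(p[y:y+h,x:x+w,::-1],None,fx=k,fy=k,interpolation=cv2.INTER_CUBIC)[:600])
# kinematic fit: planar with j4=0; lateral offset
L=[json.loads(l) for l in open('log.txt')]
A=[];b=[]
for l in L:
    q=np.radians(l['joint_positions']);p=np.array(l['position']);T=np.array(l['tcp_rot'])
    rr=np.array([np.cos(q[0]),np.sin(q[0])]);r=p[:2]@rr;lat=p[:2]@[-rr[1],rr[0]]
    print('r,z,lat',r.round(4),p[2].round(4),lat.round(4),np.degrees(q[1:5].sum()-q[3]).round(2))
E
```

```text
[0.5719363  0.24082966 0.26153035] [ 0.62449554 -1.47753273 -4.34928289] [-0.08657209 -0.23457633  0.02448369] 0.135844594771275 [12.53 28.86 81.67 -0.   69.49  6.21] [[ 1.100e-01 -2.000e-04  9.939e-01]
 [-9.939e-01 -1.000e-04  1.100e-01]
 [ 0.000e+00 -1.000e+00 -2.000e-04]]
r,z,lat 0.6144 0.2437 0.111 180.11
r,z,lat 0.6086 0.1605 0.1112 180.09
r,z,lat 0.6107 0.0714 0.111 180.0
r,z,lat 0.6107 0.0716 0.111 179.99
r,z,lat 0.6106 0.2615 0.111 180.01
```

View pics/scene4.png

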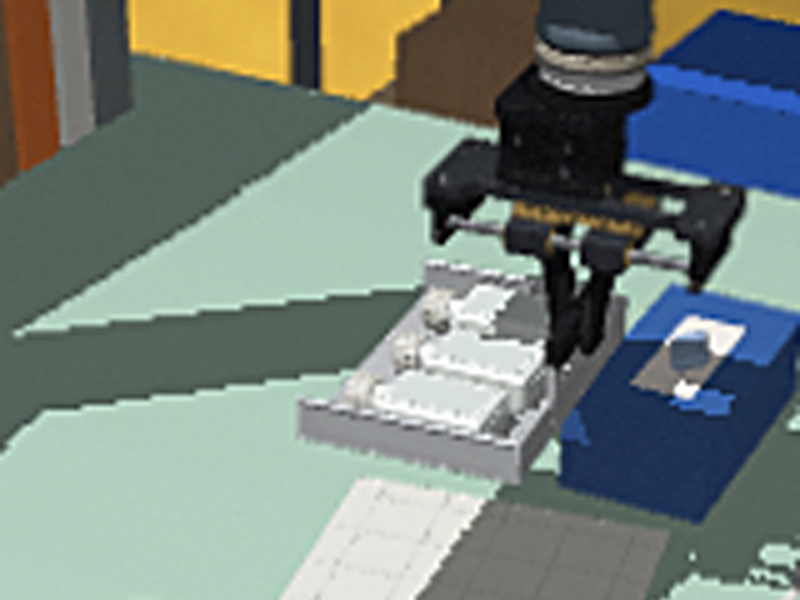

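```bash
python3 - <<'E'
from mv import *
L=[json.loads(l) for l in open('log.txt')]
A=[];b=[]
for l in L:
    q=np.radians(l['joint_positions']);p=np.array(l['position'])
    r=p[:2]@[np.cos(q[0]),np.sin(q[0])];t=q[1]+q[2]
    A+=[[np.sin(q[1]),np.sin(t),0],[np.cos(q[1]),np.cos(t),1]];b+=[r,p[2]]
x,res,_,sv=np.linalg.lstsq(np.array(A),np.array(b),rcond=None);print(x,sv,(np.array(A)@x-b).round(4))
E
```

```text
[0.44463489 0.41931899 0.0253235 ] [3.10708975 2.30359809 0.19856764] [-0.0027  0.0057  0.0022 -0.0012  0.0001 -0.0053  0.     -0.0053 -0.0033
  0.0062]
```

Lifted level. Tipping toward the robot would fold the wrist near its singularity, so I'll turn the tray to face +y over the bin (yaw about -82°, square to the bin). I'm working out the transport rows now.

```bash
python3 - <<'E'
from mv import *
s=bot.read_state()
d,w=rel([.545,-.428,.2615],goal(-81.8));print(d,w)
u=np.linspace(0,1,37)[1:];f=u+0; 
a=.2; v=1/(1-a)
f=np.where(u<a,v*u*u/(2*a),np.where(u>1-a,1-v*(1-u)**2/(2*a),v*(u-a/2)))
for k in range(0,36,18):
    b=0 if k==0 else f[k-1]
    print([ (int(round(d[0]*(x))),int(round(d[2]*x)),round(float(w[1]*x),1)) for x in f[k:k+18]])
E
```

```text
[ 661.8    0.  -100.3] [2.000e-02 8.812e+01 2.000e-02]
[(2, 0, 0.2), (6, -1, 0.8), (14, -2, 1.9), (26, -4, 3.4), (40, -6, 5.3), (57, -9, 7.6), (78, -12, 10.4), (101, -15, 13.5), (124, -19, 16.5), (147, -22, 19.6), (170, -26, 22.6), (193, -29, 25.7), (216, -33, 28.8), (239, -36, 31.8), (262, -40, 34.9), (285, -43, 37.9), (308, -47, 41.0), (331, -50, 44.1)]
[(354, -54, 47.1), (377, -57, 50.2), (400, -61, 53.2), (423, -64, 56.3), (446, -68, 59.4), (469, -71, 62.4), (492, -75, 65.5), (515, -78, 68.5), (538, -81, 71.6), (561, -85, 74.7), (584, -88, 77.7), (604, -92, 80.5), (622, -94, 82.8), (636, -96, 84.7), (647, -98, 86.2), (655, -99, 87.3), (660, -100, 87.9), (662, -100, 88.1)]
```

Request:
jog_arm(motion=[2,0,0,0,0.2,0,6,0,-1,0,0.8,0,14,0,-2,0,1.9,0,26,0,-4,0,3.4,0,40,0,-6,0,5.3,0,57,0,-9,0,7.6,0,78,0,-12,0,10.4,0,101,0,-15,0,13.5,0,124,0,-19,0,16.5,0,147,0,-22,0,19.6,0,170,0,-26,0,22.6,0,193,0,-29,0,25.7,0,216,0,-33,0,28.8,0,239,0,-36,0,31.8,0,262,0,-40,0,34.9,0,283,0,-43,0,37.7,0,300,0,-45,0,40,0,314,0,-47,0,41.8,0,324,0,-49,0,43.1,0,331,0,-50,0,44.1,0])

```text
time_s: 8.6
position: [0.5586, -0.094, 0.2615]
tcp_rot: [[-0.614, -0.0, 0.79], [-0.79, 0.0, -0.614], [-0.0, -1.0, -0.0]]
force: [0.2, 0.4, -3.7]
opening: 0.136
```

```bash
python3 - <<'E'
from mv import *
s=log();print(s['time_s'],s['position'],s['force'],s['moment'],s['joint_positions'].round(2),s['qvel'].round(1))
d,w=rel([.545,-.428,.2615],goal(-81.8));print(d,w)
a=.25;v=1/(1-a);u=np.linspace(0,1,20)[1:]
f=np.where(u<a,v*u*u/(2*a),np.where(u>1-a,1-v*(1-u)**2/(2*a),v*(u-a/2)))
print([ (int(round(d[0]*(x))),int(round(d[2]*x)),round(float(w[1]*x),1)) for x in f])
p,_=bot.capture("scene");cv2.imwrite("pics/scene5.png",p[:,:,::-1])
E
```

```text
8.6 [ 0.55861364 -0.09402241  0.26153808] [ 0.18563969  0.39644237 -3.74430999] [-0.2226281  -0.05241875 -0.00917942] [-2.086e+01  2.457e+01  8.951e+01  1.000e-02  6.593e+01  1.699e+01] [-5.1  0.5 -0.9  0.2  0.5  2.4]
[272.1  -0.  194.2] [ 2.000e-02  4.395e+01 -0.000e+00]
[(2, 1, 0.3), (8, 6, 1.3), (18, 13, 2.9), (32, 23, 5.2), (50, 36, 8.1), (69, 49, 11.2), (88, 63, 14.3), (107, 77, 17.3), (127, 90, 20.4), (146, 104, 23.5), (165, 118, 26.6), (184, 131, 29.7), (203, 145, 32.8), (222, 158, 35.9), (240, 171, 38.8), (254, 181, 41.0), (264, 188, 42.7), (270, 193, 43.6), (272, 194, 44.0)]
```

View pics/scene5.png

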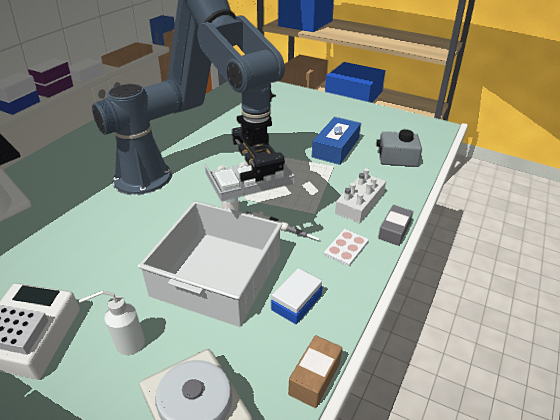

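The tray is level around (250,180) with the flasks aboard, passing high over the bottle and pipette. Next is the second half.

Request:
jog_arm(motion=[2,0,1,0,0.3,0,8,0,6,0,1.3,0,18,0,13,0,2.9,0,32,0,23,0,5.2,0,50,0,36,0,8.1,0,69,0,49,0,11.2,0,88,0,63,0,14.3,0,107,0,77,0,17.3,0,127,0,90,0,20.4,0,146,0,104,0,23.5,0,165,0,118,0,26.6,0,184,0,131,0,29.7,0,203,0,145,0,32.8,0,222,0,158,0,35.9,0,240,0,171,0,38.8,0,254,0,181,0,41,0,264,0,188,0,42.7,0,270,0,193,0,43.6,0,272,0,194,0,44,0,272,0,194,0,44,0])

```text
time_s: 11.15
position: [0.5455, -0.4269, 0.2615]
tcp_rot: [[-0.99, -0.0, 0.143], [-0.143, 0.001, -0.99], [0.0, -1.0, -0.001]]
force: [0.6, 0.0, -5.0]
opening: 0.136
```

```bash
python3 - <<'E'
from mv import *
s=log();print(s['time_s'],s['position'],s['force'],s['moment'],s['joint_positions'].round(2),s['tcp_rot'].round(3))
p,_=bot.capture("scene");cv2.imwrite("pics/scene6.png",cv2.resize(p[80:360,80:400,::-1],None,fx=2,fy=2))
p,d=bot.capture("top");np.save("pics/top6.npy",d);cv2.imwrite("pics/top6.png",cv2.resize(p[150:310,270:480,::-1],None,fx=3,fy=3))
E
```

```text
11.15 [ 0.54546178 -0.42692166  0.26151865] [ 0.57340449  0.02874286 -4.95172913] [-0.32163002  0.14964185  0.03791191] [-4.728e+01  3.478e+01  7.032e+01  1.000e-02  7.494e+01  3.448e+01] [[-0.99  -0.     0.143]
 [-0.143  0.001 -0.99 ]
 [ 0.    -1.    -0.001]]
```

View pics/scene6.png

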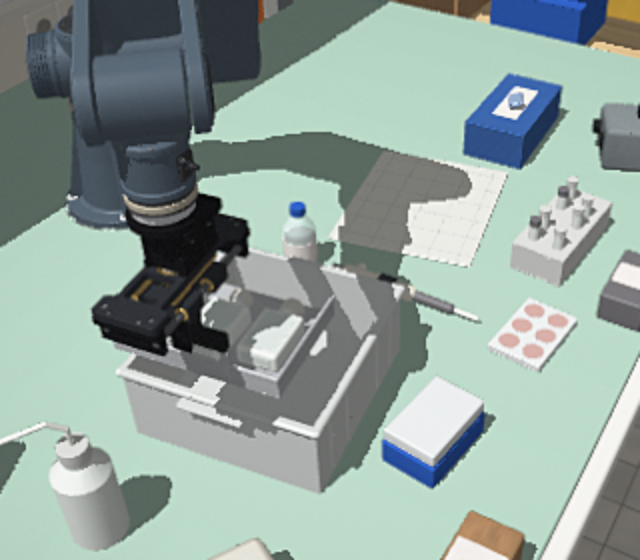

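View pics/top6.png

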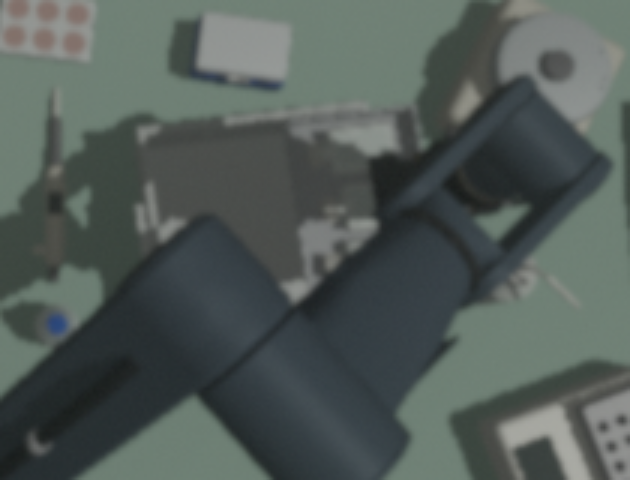

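```bash
cat >> mv.py <<'E'
c=np.array([0,64.6,-148.5])
def tip(t,t0=0,lip=(0,0,0)):
    """row in tool frame (currently tilted t0) to reach tilt t, lip moved by world-flat (toolframe-at-flat) lip mm"""
    q=R.from_rotvec([t-t0,0,0],degrees=True).as_matrix()
    l=R.from_rotvec([-t0,0,0],degrees=True).as_matrix()@np.array(lip,float)
    return (c-q@c+l)
E
python3 - <<'E'
from mv import *
for i,t in enumerate([1,3,6,9,12,15,17,19,20]):print(t,tip(t,0,(0,57*t/20,0)).round(0))
E
```

```text
1 [ 0.  0. -1.]
3 [ 0.  1. -4.]
6 [ 0.  2. -8.]
9 [  0.   3. -12.]
12 [  0.   5. -17.]
15 [  0.   7. -22.]
17 [  0.   8. -25.]
19 [  0.   9. -29.]
20 [  0.  10. -31.]
```

Request:
jog_arm(motion=[0,0,-1,1,0,0,0,1,-4,3,0,0,0,2,-8,6,0,0,0,3,-12,9,0,0,0,5,-17,12,0,0,0,7,-22,15,0,0,0,8,-25,17,0,0,0,9,-29,19,0,0,0,10,-31,20,0,0,0,10,-31,20,0,0])

```text
time_s: 12.5
position: [0.5409, -0.3959, 0.2514]
tcp_rot: [[-0.99, 0.049, 0.135], [-0.144, -0.338, -0.93], [0.001, -0.94, 0.341]]
force: [0.4, 0.5, -4.0]
opening: 0.137
```

```bash
python3 - <<'E'
from mv import *
s=log();print(s['time_s'],s['position'],s['force'],s['moment'],s['opening'],s['joint_positions'].round(2),s['tcp_rot'].round(3))
print("lip",s['position']+s['tcp_rot']@c/1000)
p,_=bot.capture("scene");cv2.imwrite("pics/scene7.png",cv2.resize(p[150:330,120:320,::-1],None,fx=3,fy=3,interpolation=cv2.INTER_CUBIC))
for t in [22,25,28,31,34,37,40,43,46,49,50]:print(t,tip(t,20).round(0))
E
```

```text
12.5 [ 0.54085096 -0.39589704  0.25139551] [ 0.3812155   0.48739848 -4.03512587] [ 0.20035759  0.17029671 -0.0284369 ] 0.13676003328946523 [-40.21  29.45  85.45 -16.9   51.17  50.57] [[-0.99   0.049  0.135]
 [-0.144 -0.338 -0.93 ]
 [ 0.001 -0.94   0.341]]
lip [ 0.52391545 -0.27955772  0.14002334]
22 [ 0. -5. -2.]
25 [  0. -13.  -6.]
28 [  0. -20. -10.]
31 [  0. -27. -15.]
34 [  0. -34. -20.]
37 [  0. -41. -25.]
40 [  0. -47. -31.]
43 [  0. -53. -37.]
46 [  0. -59. -43.]
49 [  0. -64. -50.]
50 [  0. -66. -52.]
```

View pics/scene7.png

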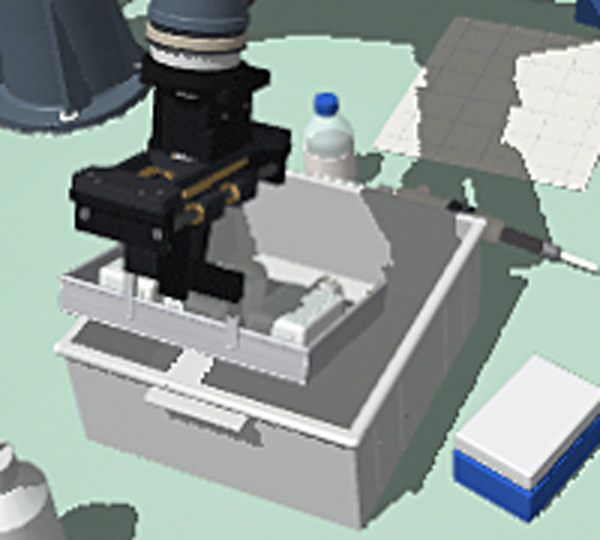

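Request:
jog_arm(motion=[0,-5,-2,2,0,0,0,-13,-6,5,0,0,0,-20,-10,8,0,0,0,-27,-15,11,0,0,0,-34,-20,14,0,0,0,-41,-25,17,0,0,0,-47,-31,20,0,0,0,-47,-31,20,0,0,0,-47,-31,20,0,0,0,-47,-31,20,0,0])

```text
time_s: 13.8
position: [0.5349, -0.353, 0.2857]
tcp_rot: [[-0.99, 0.092, 0.108], [-0.142, -0.637, -0.758], [-0.001, -0.766, 0.643]]
force: [0.8, 0.3, -3.0]
opening: 0.132
```

```bash
python3 - <<'E'
from mv import *
s=log();print(s['time_s'],s['position'],s['force'],s['moment'],s['opening'],s['joint_positions'].round(2),s['tcp_rot'].round(3))
print("lip",s['position']+s['tcp_rot']@c/1000)
p,_=bot.capture("scene");cv2.imwrite("pics/scene8.png",cv2.resize(p[150:330,120:320,::-1],None,fx=3,fy=3,interpolation=cv2.INTER_CUBIC))
for t in [43,46,49,52,55]:print(t,tip(t,40).round(0))
E
```

```text
13.8 [ 0.53490869 -0.35297947  0.28568492] [ 0.83621213  0.26584461 -2.99813362] [ 0.62194339  0.29941169 -0.01144375] 0.13234042112449074 [-30.66  25.38  96.27 -48.69  41.78  83.92] [[-0.99   0.092  0.108]
 [-0.142 -0.637 -0.758]
 [-0.001 -0.766  0.643]]
lip [ 0.52483798 -0.28152581  0.1407078 ]
43 [ 0. -8. -4.]
46 [  0. -15.  -8.]
49 [  0. -22. -12.]
52 [  0. -29. -17.]
55 [  0. -36. -22.]
```

View pics/scene8.png

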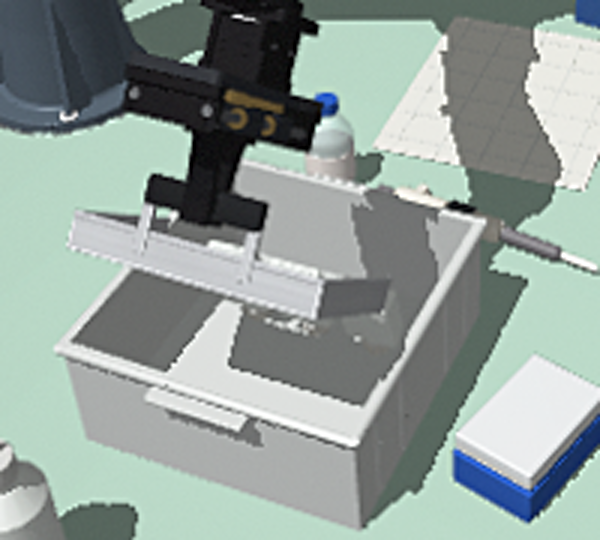

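At 40° the tray no longer shows flasks on its floor; shapes sit in the bin near (300,320). I'll tilt further and hold to make sure all three are off.

Request:
jog_arm(motion=[0,-5,-3,2,0,0,0,-10,-5,4,0,0,0,-15,-8,6,0,0,0,-20,-11,8,0,0,0,-20,-11,8,0,0,0,-20,-11,8,0,0,0,-20,-11,8,0,0])

```text
time_s: 14.72
position: [0.5317, -0.3315, 0.2937]
tcp_rot: [[-0.99, 0.106, 0.095], [-0.142, -0.736, -0.662], [-0.001, -0.669, 0.743]]
force: [0.4, 0.8, -3.8]
opening: 0.138
```

```bash
python3 - <<'E'
from mv import *
s=log();print(s['time_s'],s['position'],s['force'],s['moment'],s['opening'],s['joint_positions'].round(2))
p,_=bot.capture("scene");cv2.imwrite("pics/scene9.png",cv2.resize(p[150:330,120:320,::-1],None,fx=3,fy=3,interpolation=cv2.INTER_CUBIC))
p,_=bot.capture("top");cv2.imwrite("pics/top9.png",cv2.resize(p[150:310,270:480,::-1],None,fx=3,fy=3,interpolation=cv2.INTER_CUBIC))
E
```

```text
14.725 [ 0.53166618 -0.33154253  0.29366785] [ 0.36467473  0.80370726 -3.79051309] [0.78429714 0.2768772  0.05568768] 0.13775039518421078 [-26.2   25.51 100.26 -64.14  42.95 100.86]
```

View pics/scene9.png

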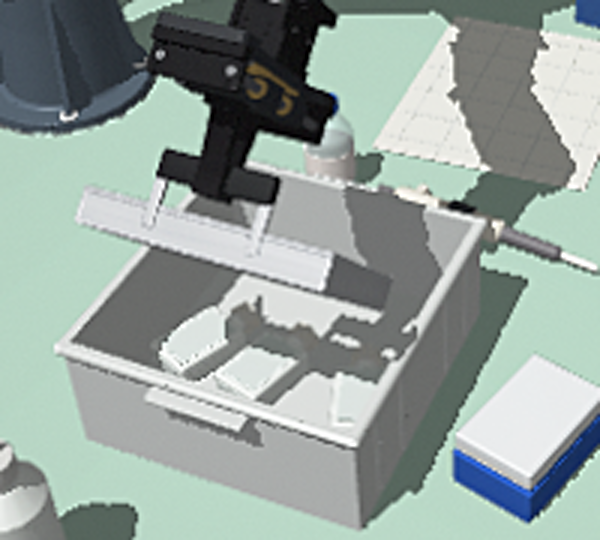

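View pics/top9.png

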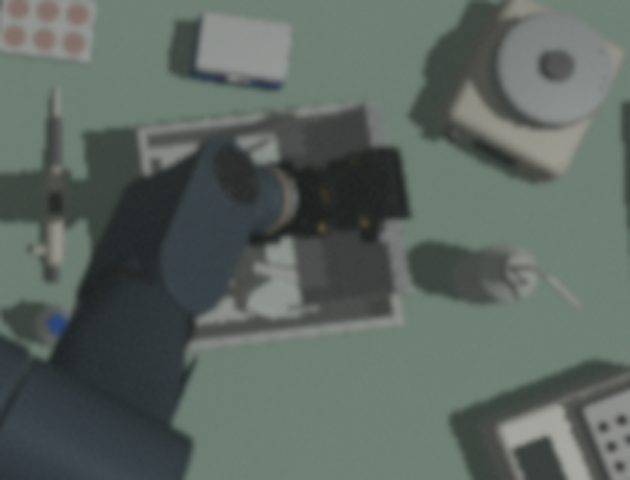

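All three flasks are in the bin, at about (195,335), (255,370) and (345,395), and the tray is empty. I'll level and raise the tray.

```bash
python3 - <<'E'
from mv import *
for t in [47,45,42,38,33,28,23,18,13,9,6,3,1,0]:print([int(x) for x in tip(t,48,(0,-57*(48-t)/48,0)).round(0)],t-48)
E
```

```text
[0, 2, 2] -1
[0, 5, 6] -3
[0, 11, 11] -6
[0, 19, 18] -10
[0, 29, 25] -15
[0, 39, 31] -20
[0, 49, 35] -25
[0, 59, 39] -30
[0, 69, 41] -35
[0, 77, 42] -39
[0, 83, 42] -42
[0, 88, 42] -45
[0, 92, 41] -47
[0, 94, 41] -48
```

Request:
jog_arm(motion=[0,2,2,-1,0,0,0,5,6,-3,0,0,0,11,11,-6,0,0,0,19,18,-10,0,0,0,29,25,-15,0,0,0,39,31,-20,0,0,0,49,35,-25,0,0,0,59,39,-30,0,0,0,69,41,-35,0,0,0,77,42,-39,0,0,0,83,42,-42,0,0,0,88,42,-45,0,0,0,92,41,-47,0,0,0,94,41,-48,0,0,0,94,41,-48,0,0])

```text
time_s: 16.7
position: [0.5453, -0.4275, 0.2607]
tcp_rot: [[-0.99, -0.0, 0.143], [-0.143, -0.0, -0.99], [0.0, -1.0, 0.0]]
force: [-0.4, 0.3, -3.0]
opening: 0.138
```

```bash
python3 - <<'E'
from mv import *
s=log();print(s['time_s'],s['position'],s['force'],s['moment'],s['opening'],s['joint_positions'].round(2),s['tcp_rot'].round(3))
d,w=rel([.5586,-.094,.2615],goal(-37.8));print(d,w)
a=.25;v=1/(1-a);u=np.linspace(0,1,19)[1:]
f=np.where(u<a,v*u*u/(2*a),np.where(u>1-a,1-v*(1-u)**2/(2*a),v*(u-a/2)))
print([ (int(round(d[0]*(x))),int(round(d[2]*x)),round(float(w[1]*x),1)) for x in f])
p,_=bot.capture("scene");cv2.imwrite("pics/scene10.png",cv2.resize(p[150:330,120:320,::-1],None,fx=3,fy=3,interpolation=cv2.INTER_CUBIC))
E
```

```text
16.7 [ 0.54529178 -0.42745737  0.26067992] [-0.43420727  0.26013614 -2.95906319] [-0.21562833  0.10382388  0.01501418] 0.1381744567576991 [-4.730e+01  3.483e+01  7.035e+01 -2.000e-02  7.483e+01  3.449e+01] [[-0.99  -0.     0.143]
 [-0.143 -0.    -0.99 ]
 [ 0.    -1.     0.   ]]
[ -60.8   -0.9 -328.1] [ 1.000e-02 -4.399e+01  3.000e-02]
[(-1, -3, -0.4), (-2, -11, -1.4), (-5, -24, -3.3), (-8, -43, -5.8), (-12, -67, -9.0), (-17, -91, -12.2), (-21, -115, -15.5), (-26, -140, -18.7), (-30, -164, -22.0), (-35, -188, -25.3), (-39, -213, -28.5), (-44, -237, -31.8), (-48, -261, -35.0), (-53, -285, -38.2), (-56, -304, -40.7), (-59, -317, -42.5), (-60, -325, -43.6), (-61, -328, -44.0)]
```

View pics/scene10.png

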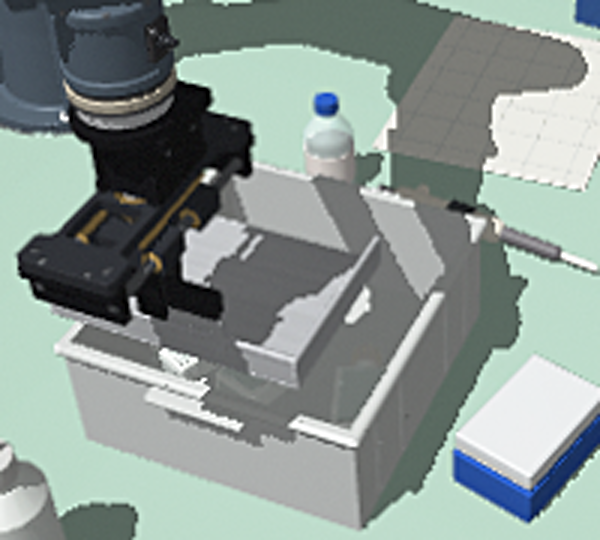

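The tray is empty and level. I'm carrying it back.

Request:
jog_arm(motion=[-1,0,-3,0,-0.4,0,-2,0,-11,0,-1.4,0,-5,0,-24,0,-3.3,0,-8,0,-43,0,-5.8,0,-12,0,-67,0,-9,0,-17,0,-91,0,-12.2,0,-21,0,-115,0,-15.5,0,-26,0,-140,0,-18.7,0,-30,0,-164,0,-22,0,-35,0,-188,0,-25.3,0,-39,0,-213,0,-28.5,0,-44,0,-237,0,-31.8,0,-48,0,-261,0,-35,0,-53,0,-285,0,-38.2,0,-56,0,-304,0,-40.7,0,-59,0,-317,0,-42.5,0,-60,0,-325,0,-43.6,0,-61,0,-328,0,-44,0,-61,0,-328,0,-44,0])

```text
time_s: 19.12
position: [0.559, -0.0942, 0.2609]
tcp_rot: [[-0.613, 0.0, 0.79], [-0.79, -0.0, -0.613], [0.0, -1.0, 0.0]]
force: [-0.0, -0.5, -4.2]
opening: 0.134
```

```bash
python3 - <<'E'
from mv import *
s=log();print(s['time_s'],s['position'])
# pad pose .4908,.244,yaw 11.1 ; original tray yaw 6.3 -> return near original, slightly centred
yaw=9.0
d,w=rel([.568,.244,.2615],goal(yaw));print(d,w)
a=.25;v=1/(1-a);u=np.linspace(0,1,19)[1:]
f=np.where(u<a,v*u*u/(2*a),np.where(u>1-a,1-v*(1-u)**2/(2*a),v*(u-a/2)))
print([ (int(round(d[0]*(x))),int(round(d[2]*x)),round(float(w[1]*x),1)) for x in f])
E
```

```text
19.125 [ 0.55904843 -0.09423489  0.26093983]
[-272.8   -0.7 -200.2] [-2.000e-02 -4.679e+01  2.000e-02]
[(-2, -2, -0.4), (-9, -7, -1.5), (-20, -15, -3.5), (-36, -26, -6.2), (-56, -41, -9.5), (-76, -56, -13.0), (-96, -70, -16.5), (-116, -85, -19.9), (-136, -100, -23.4), (-157, -115, -26.9), (-177, -130, -30.3), (-197, -145, -33.8), (-217, -159, -37.3), (-237, -174, -40.6), (-253, -185, -43.3), (-264, -194, -45.2), (-271, -199, -46.4), (-273, -200, -46.8)]
```

Request:
jog_arm(motion=[-2,0,-2,0,-0.4,0,-9,0,-7,0,-1.5,0,-20,0,-15,0,-3.5,0,-36,0,-26,0,-6.2,0,-56,0,-41,0,-9.5,0,-76,0,-56,0,-13,0,-96,0,-70,0,-16.5,0,-116,0,-85,0,-19.9,0,-136,0,-100,0,-23.4,0,-157,0,-115,0,-26.9,0,-177,0,-130,0,-30.3,0,-198,0,-146,0,-33.8,0,-219,0,-161,0,-37.3,0,-240,0,-177,0,-40.6,0,-257,0,-190,0,-43.3,0,-269,0,-200,0,-45.2,0,-276,0,-205,0,-46.4,0,-278,0,-207,0,-46.8,0,-278,0,-207,0,-46.8,0])

```text
time_s: 21.5
position: [0.5656, 0.2522, 0.2609]
tcp_rot: [[0.156, -0.0, 0.988], [-0.988, -0.0, 0.156], [0.0, -1.0, -0.0]]
force: [-0.2, -0.7, -2.8]
opening: 0.134
```

```bash
python3 - <<'E'
from mv import *
s=log();print(s['time_s'],s['position'],s['tcp_rot'].round(4))
print("to contact z .0716:",(s['position'][2]-.0716)*1000)
p,_=bot.capture("scene");cv2.imwrite("pics/scene11.png",cv2.resize(p[60:360,100:400,::-1],None,fx=2,fy=2,interpolation=cv2.INTER_CUBIC))
E
```

```text
21.5 [0.56561465 0.2521591  0.26087397] [[ 1.564e-01 -2.000e-04  9.877e-01]
 [-9.877e-01 -5.000e-04  1.564e-01]
 [ 4.000e-04 -1.000e+00 -3.000e-04]]
to contact z .0716: 189.27397381228118
```

View pics/scene11.png

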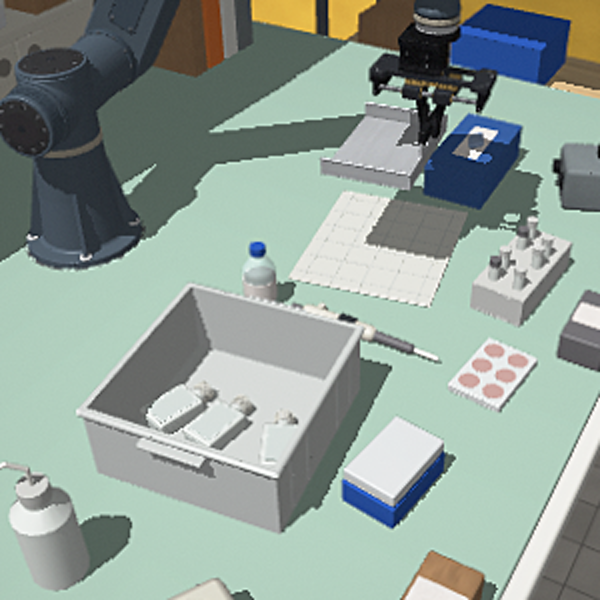

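The bin holds the three flasks at about (175,408), (218,424) and (280,438). The empty tray is above its pad, so I'm lowering it.

Request:
jog_arm(motion=[0,3,0,0,0,0,0,10,0,0,0,0,0,22,0,0,0,0,0,37,0,0,0,0,0,53,0,0,0,0,0,69,0,0,0,0,0,85,0,0,0,0,0,101,0,0,0,0,0,117,0,0,0,0,0,133,0,0,0,0,0,147,0,0,0,0,0,159,0,0,0,0,0,168,0,0,0,0,0,174,0,0,0,0,0,178,0,0,0,0,0,180,0,0,0,0,0,180,0,0,0,0])

```text
time_s: 23.68
position: [0.5657, 0.2527, 0.0811]
tcp_rot: [[0.157, 0.0, 0.988], [-0.988, 0.0, 0.157], [-0.0, -1.0, 0.0]]
force: [0.1, -1.0, -3.9]
opening: 0.138
```

```bash
python3 - <<'E'
from mv import *
s=log();print(s['time_s'],s['position'],s['force'],s['moment'])
n,x,y,w,h,k="scene",230,120,120,100,6
p,d=bot.capture(n);cv2.imwrite(f"pics/{n}12.png",cv2.resize(p[y:y+h,x:x+w,::-1],None,fx=k,fy=k,interpolation=cv2.INTER_CUBIC))
C=cloud(n,d)
# floor of tray plane, visible
P=s['position'];M=s['tcp_rot'];ex=M[:,2];ey=-M[:,0]
cen=P-ex*.0735;q=(C-cen);X=q@ex;Y=q@ey
m=(abs(Y)<.1)&(X>-.07)&(X<.05)&(C[...,2]<.035)&(C[...,2]>0)
A=np.c_[X[m],Y[m],np.ones(m.sum())];print(m.sum(),np.linalg.lstsq(A,C[...,2][m],rcond=None)[0])
E
```

```text
23.675 [0.56566842 0.25266283 0.08106156] [ 0.09050755 -0.99623057 -3.93296372] [-0.06859417 -0.10762195  0.0036756 ]
869 [0.00313062 0.01501211 0.01494884]
```

View pics/scene12.png

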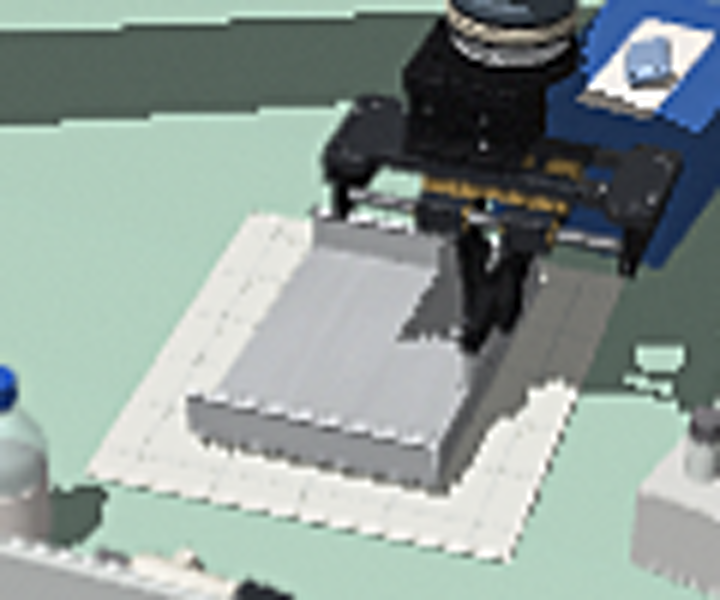

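The tray is level above the pad with pad showing on all sides. I'll do the last 9 mm slowly.

Request:
jog_arm(motion=[0,1,0,0,0,0,0,2,0,0,0,0,0,3,0,0,0,0,0,4,0,0,0,0,0,5,0,0,0,0,0,6,0,0,0,0,0,7,0,0,0,0,0,8,0,0,0,0,0,8,0,0,0,0])

```text
time_s: 24.85
position: [0.5655, 0.2526, 0.0728]
tcp_rot: [[0.157, -0.0, 0.988], [-0.988, -0.0, 0.157], [0.0, -1.0, -0.0]]
force: [0.9, -0.3, -2.9]
opening: 0.138
```

Request:
jog_arm(motion=[0,0.4,0,0,0,0,0,0.8,0,0,0,0,0,1.1,0,0,0,0,0,1.1,0,0,0,0])

```text
time_s: 25.35
position: [0.5657, 0.2527, 0.0719]
tcp_rot: [[0.157, 0.0, 0.988], [-0.988, 0.0, 0.157], [-0.0, -1.0, 0.0]]
force: [-0.3, -0.6, -2.4]
opening: 0.135
```

Request:
jog_arm(motion=[0,0.3,0,0,0,0,0,0.6,0,0,0,0,0,0.6,0,0,0,0])

```text
time_s: 25.72
position: [0.5659, 0.2527, 0.0716]
tcp_rot: [[0.157, 0.001, 0.988], [-0.988, 0.0, 0.157], [-0.0, -1.0, 0.001]]
force: [0.2, 0.2, 0.2]
opening: 0.134
```

The external force has gone to about zero, so the tray rests on the pad. I'm releasing with a small opening.

Request:
jog_arm(motion=[0,0,0,0,0,0,0,0,0,0,0,0,0,0,0,0,0,0,0,0,0,0,0,0], gripper=0.5)

```text
time_s: 26.22
position: [0.5655, 0.2526, 0.0712]
tcp_rot: [[0.157, -0.0, 0.988], [-0.988, -0.0, 0.157], [0.0, -1.0, -0.0]]
force: [0.1, -0.5, 0.6]
opening: 0.463
```

Request:
jog_arm(motion=[0,-3,0,0,0,0,0,-10,0,0,0,0,0,-22,0,0,0,0,0,-40,0,0,0,0,0,-60,0,0,0,0,0,-85,0,0,0,0,0,-110,0,0,0,0,0,-140,0,0,0,0,0,-165,0,0,0,0,0,-180,0,0,0,0,0,-180,0,0,0,0])

```text
time_s: 27.6
position: [0.5662, 0.2528, 0.253]
tcp_rot: [[0.157, 0.003, 0.988], [-0.988, 0.001, 0.157], [-0.0, -1.0, 0.003]]
force: [-0.6, 1.2, -0.1]
opening: 0.502
```

```bash
python3 - <<'E'
from mv import *
s=log();print(s['time_s'],s['position'],s['force'],s['opening'])
p,d=bot.capture("scene");np.save("pics/scene13.npy",d);cv2.imwrite("pics/scene13.png",cv2.resize(p[145:225,240:340,::-1],None,fx=7,fy=7,interpolation=cv2.INTER_CUBIC));cv2.imwrite("pics/scene13f.png",p[:,:,::-1])
p,d=bot.capture("top");cv2.imwrite("pics/top13.png",p[:,:,::-1])
E
```

```text
27.6 [0.56619872 0.25280122 0.25303143] [-0.62356722  1.22912575 -0.09031579] 0.5020782715612849
```

View pics/scene13.png

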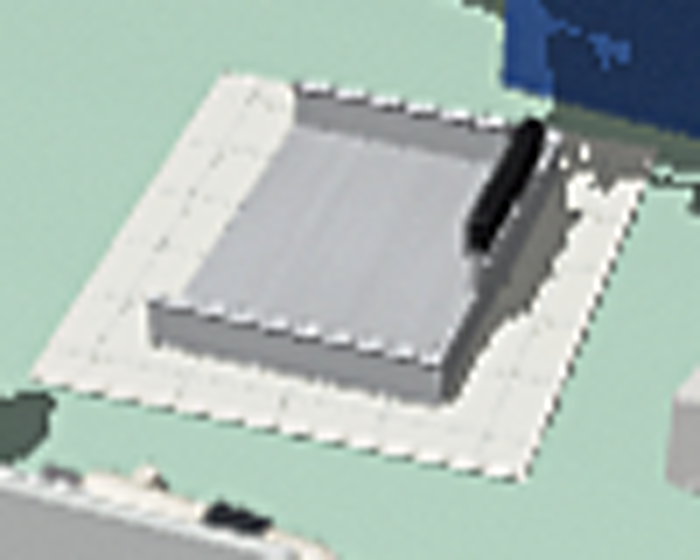

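View pics/scene13f.png

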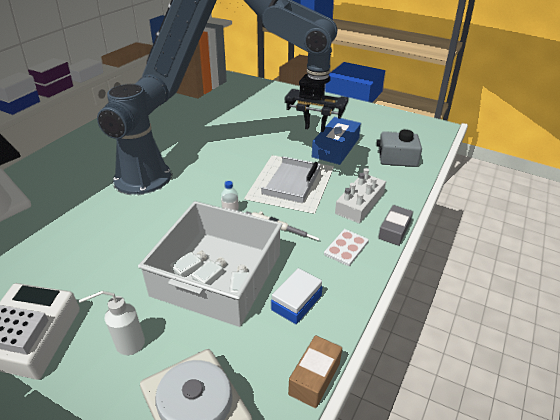

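View pics/top13.png

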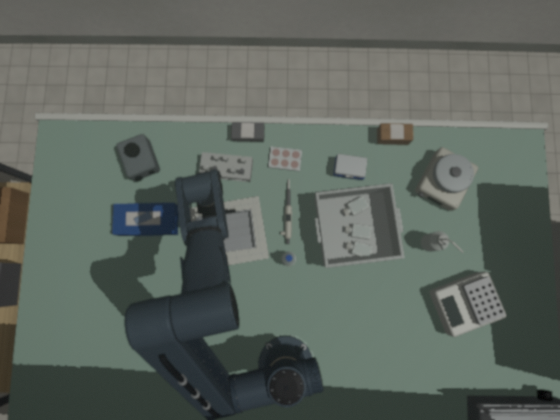

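```bash
python3 - <<'E'
from fit import *
s=lambda q:(np.array(q,float)+.5)/7-.5+np.array([240,145])
def rect(a,b,z):return [(-a,b,z),(a,b,z),(a,-b,z),(-a,-b,z)]
p,r=fit([("scene",rect(.075,.108,.028),s([(295,86),(560,140),(440,363),(150,300)]))],[.49,.24,.15],.004);print(p,np.degrees(p[2]),r.round(1).tolist())
for nm,t,pad in(("scene",p,(.4922,.242,11.39)),("cmd",[.5655-.0735*.988,.2526-.0115,np.radians(9)],(.4908,.244,11.1))):
    th=t[2];c=np.array([[np.cos(th),-np.sin(th)],[np.sin(th),np.cos(th)]])@np.array(rect(.075,.108,0))[:,:2].T+np.array(t[:2])[:,None]
    a=np.radians(pad[2]);q=np.array([[np.cos(a),np.sin(a)],[-np.sin(a),np.cos(a)]])@(c-np.array(pad[:2])[:,None])
    print(nm,"margins mm x",(125-1000*abs(q[0])).round(),"y",(150-1000*abs(q[1])).round())
print(bot.read_state()['qvel'].round(1))
a=cv2.imread('pics/scene0.png').astype(int);b=cv2.imread('pics/scene13f.png').astype(int)
d=(abs(a-b).max(2)>60)
for nm,(x0,y0,x1,y1) in dict(bottle=(218,175,242,215),tipbox=(268,265,330,325),plate=(320,225,370,265),rack=(335,170,390,225),wash=(75,285,150,355),pip=(245,205,322,245),bin=(138,200,285,325)).items():print(nm,d[y0:y1,x0:x1].sum())
E
```

```text
[0.49350197 0.23846368 0.16217691] 9.292052514571894 [[-0.1, -0.3], [0.3, -0.5], [0.1, 0.4], [-0.4, 0.2]]
scene margins mm x [55. 46. 53. 47.] y [43. 49. 36. 41.]
cmd margins mm x [55. 45. 53. 48.] y [43. 48. 36. 42.]
[-0.1  1.1  0.6  0.   0.  -0. ]
bottle 0
tipbox 0
plate 0
rack 119
wash 0
pip 1
bin 438
```

```bash
python3 - <<'E'
import cv2,numpy as np
a=cv2.imread('pics/scene0.png');b=cv2.imread('pics/scene13f.png')
f=lambda i:cv2.resize(i[120:240,300:400],None,fx=4,fy=4)
cv2.imwrite('pics/cmp.png',np.hstack([f(a),f(b)])[:600,:800])
E
```

```text
(no output)
```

View pics/cmp.png

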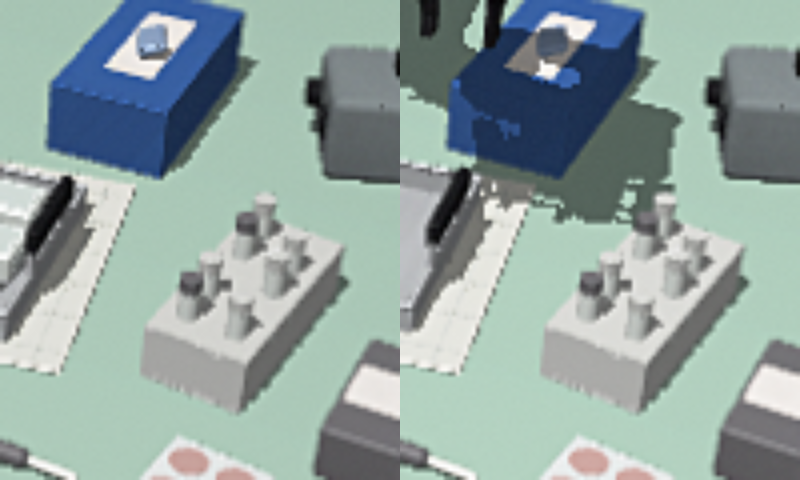

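The rack and glove box haven't moved; the changed pixels are only the arm's shadow. I'm handing in.

```bash
python3 - <<'E'
from rig import bot
print(bot.hand_in())
E
```

```text
the job is handed in; nothing more can be done
None
```

The job is done and handed in: all three flasks are in the bin and the empty tray is back flat on its pad. It took about 28 s of the 72 s allowed.

- **How it was done:** I gripped the tray by its handle, carried it level and turned it square to the bin. I held the lip about 140 mm above the bench (20 mm above the rim) over mid-bin and tipped it to 48°. I then carried it back, lowered it until the wrist force read about zero, released it and lifted clear.
- **Flasks:** the last pictures show all three inside the bin and the tray empty. The gripper never came near them by plan, and no contact showed in the pictures or forces.
- **Tray on pad:** it lies at least 36 mm inside the pad's edge on every side. The camera fit and the arm's own position agreed on this.
- **Bystanders and bin:** comparing before and after pictures, the bottle, tip box, well plate and wash bottle showed no change, and the pipette one pixel. The rack region differed, but a side-by-side view showed only the arm's shadow. The bin was judged by eye only: its picture region also changed, because it now holds the flasks, and it looks to be standing where it was.
- **Disagreement:** the two cameras differed by 3–9 mm in y for the same objects, more than the stated 2 mm. I averaged them, and every clearance allowed for it.

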